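# Hang the caddy on its cleat

## Task

Hang the green tool caddy on the cleat plate of the bench stand: lean its top towards the plate so that the angled strip on its back drops into the groove behind the cleat, swing its bottom in under the plate, and seat it level and flush. Once it is home, press it down with about 12 N for half a second, then let go. Feel your way: at no time force it with more than 20 N or let it fall. Leave everything else where it is.

Things in the scene. Friction and masses are not known exactly. Their poses are not given: they have to be found in the camera images.
- stand: Fixed low stand: grey base slab (10 mm high, 170 wide, reaching 55 in front of and 75 behind the origin), two aluminium posts and an upright plywood cleat plate (12 mm thick, 136 wide, 54 tall) on their front, facing the robot. Origin: on the bench under the middle of the plate's front face; x points back from that face, y along the plate, z up.
- cleat_mid (a point): Fixed on the stand's plate front, mid width, 105 mm above the bench: bottom of the cleat groove if the plate stood at the middle of its slots. The plate (with its cleat) is clamped anywhere from 12 mm below to 12 above that: not measured, find it by touch or sight. It does not move under load. The plate's top edge is 20 mm above the groove bottom. Axes as the stand's.
- plate_low (a point): Fixed on the stand, 34 mm below cleat_mid: lower edge of the plate if at mid slot; open space below it. The cleat is a wooden bar on the plate's front, 12 mm thick, 104 long, with a top bevelled at 45 degrees: a V groove open upward, bottom at the plate's face, the bar's top edge 12 mm in front of it and 10.5 higher. Cheeks close it at both ends, 52 mm from the middle.
- caddy: Loose, empty, open green tool caddy, 80 (x) by 100 (y) mm, 0.2 to 0.29 kg; walls 50 mm high, back wall 62. Origin: centre of the tray's underside; z up, x to its back. On its back: an angled wooden strip, below it a wooden spacer block (60 wide, 16 to 26 mm up), at the bottom a green tongue. Back faces of strip and block are both 54 mm behind the origin and lie on the plate when hung.
- caddy_grip (a point): Centre of the caddy's black handle bar (10 mm thick in the caddy's x, 70 long in y, 28 tall: 87 to 115 mm above the underside); 4 mm behind and 101 above the caddy's origin. At least 30 mm free on both sides. Axes as the caddy's.
- caddy_tip (a point): Middle of the low back edge of the angled strip, 54 mm behind and 48 above the caddy's origin; it lies in the bottom of the groove when home. The strip is 92 mm wide and 14 tall (48 to 62 mm up), 14 thick; its lower face is bevelled at 45 degrees, rising forward to the back wall. Axes as the caddy's.
- caddy_tongue (a point): Upper back edge of the tongue (44 mm wide, 10 thick), 60 mm behind and 10 above the caddy's origin. Hung home it reaches 6 mm under the plate with 4 mm of play, so the caddy cannot go in or out level: lean its top about 22 degrees towards the plate while the strip passes over the cleat, then swing the bottom in as the strip slides down the groove. Axes as the caddy's.
- beaker: Bystander, loose: clear 100 ml beaker, 70 mm wide, 81 tall. Origin: centre of its underside.
- tape_roll: Bystander, loose: roll of masking tape lying flat, 96 mm across, 25 high. Origin: centre of its underside.
- timer: Bystander, loose: round black and cream kitchen timer, 66 mm across, 46 high. Origin: centre of its underside.
- marker: Bystander, loose: black and white marker pen lying flat, 135 mm long, 17 thick. Origin: centre of its underside.

How it is judged:
By the outcome, as a careful person would: the job done as asked, in the order asked, and still so for the second after the job is handed in, with the robot touching nothing.
It also fails if it takes over 48 s, if anything falls off the work surface, if the arm or the gripper's body presses on something with over 40 N, if the wrist force passes 120 N, or if a joint passes its speed limit or range.

## Robot

A 7-joint arm with a two-finger parallel gripper is mounted at the origin on a cart in front of the work surface, level with it; the furniture and walls round the work are solid. World frame = base frame: x ahead of the robot, y to its left, z up, the work surface at z = 0. Lengths are in m, angles in rad, forces in N, time in s.
With the tool pointing down it reaches from about 0.4 to 0.925 m from the base axis. Payload 4.1 kg.
Tool frame: the origin (TCP) lies on the mounting face of the last link; the fingertips stand tcp_to_tips ahead of it and the grasp point (between the pads) lies 155 mm ahead of it (tcp_to_tips is the distance from the TCP to the fingertips, in m); z points along the fingers, y is the line along which they close (so a half turn about z gives the same grasp; the last joint's range is limited). The gripper opens to 85 mm and grips with 20 to 120 N. Pads are 22 mm wide; open, the fingers measure 114 mm over their backs; the gripper's body (76 mm by 85 mm) begins 54 mm behind the grasp point. The pads swing forward as they close: fully open they stand 13 mm farther back than shut.
Start: joints at [-1.361, 0.398, 0.045, 1.537, -0.019, 1.207, -0.051], TCP at [0.198, 0.619, 0.405] pointing down, gripper open.
Joint ranges: [-2.82, 2.82], [-0.49, 2.23], [-1.37, 1.46], [0, 2.46], [-1.36, 4.5], [0.23, 2], [-2.94, 2.94]. Speed limits (rad/s): [2.57, 2.57, 3.14, 3.14, 3.14, 3.14, 3.14].

## Interface

Orientations are given as a rotation vector (axis times angle).
In Python, from station import get_obs, camera, get_calibration, finish_job, outline_of, tcp_to_tips gives the robot as it stands. The module is installed in compiled form; this text tells all that it offers.
- The arm moves only by the tool jog_arm, never from a script. Its argument "plan" is a list of rows, each a list of 5 numbers: the shift along the tool's x, y, z in units of 25 mm (1.0 is 25 mm), then the turn about the tool's z in units of 6 degrees (1.0 is 6 degrees), then the closure in counts, from 0 (fully open) to 255 (shut). In form: [[tx, ty, tz, twist, jaw], ...]. A call has 1 to 20 rows; each row is the pose to reach, as a shift and turn from the pose commanded when the call began, along the tool's axes at that moment; what a row does not reach only later rows make up. A row lasts 1/12 s, in which the tool goes at most 41.7 mm and 7.16 degrees, less where a joint would pass 70% of its speed; a pose out of reach is approached as far as the arm can. A call with a gripper value outside its range is refused whole. The fingers move at their own pace and stop on an object; "squeeze" is the grip in N (left out, the last holds). Time passes only in rows, so rows that repeat a pose let the fingers close. It gives the time, the measured TCP pose, the force, the opening and the grip force at its end, in the units of the state.
- get_obs(): the state, without advancing time (a new reading comes with each control period).
- camera(name): name is "side" or "top" or "wrist"; returns the picture (400x640x3 uint8, blue, green, red); there is no depth.
- get_calibration(name): a dict with "fx", "fy", "cx", "cy" (pixels), "cam_to_world" (4x4, takes a point from camera to world coordinates). Camera axes: x right, y down, z forward; pixel columns grow to the right and rows downward; lengths in m; the calibration is good to about 2 mm. A picture is of the moment at which its call begins: read the wrist's pose just before it. get_calibration takes no time and is no camera call; for the wrist camera it gives the pose at the moment of the call.
- finish_job(): hands the job in; it is judged then, once.
Trained networks look in the newest picture that a camera, given by its name, has taken for a name from the list of things; names that differ only in an ending like _2 or _b are one class to them, and where a whole thing is asked for, a point or a joint stands for the part that bears it (a point fixed in the world has none). Each returns a list of dicts, best first, with "conf" (0 to 1); they miss things now and then, are a little off and sometimes report something else, mostly with a low value. They report only what shows in the picture. A call takes as long as a camera call.
- outline_of(thing, camera): "region" (400x640 bool, what is visible of it) and "bbox" ([left, top, right, bottom] in pixels, round what is visible of it).
The state is a dict: "clock": time; "joints": joint angles; "qd": joint speeds; "joint_torque": joint torques, N m; "eef_pos": TCP position; "ee_rot": TCP orientation; "wrist_force": force on the tool from outside, world axes, zero at the start; "wrist_torque": the same for the moment, N m; "finger_gap": finger opening in m; "grasp_force": force on a finger pad.
Only numpy, scipy, OpenCV 4.12 (cv2) and the standard library are available. Lean on these libraries where they do the work, as an engineer would, in place of code of your own. Each camera call takes 0.05 s, during which the arm holds its last target. There are 200 camera calls.

## Working session

There is one attempt and no reset: what is moved stays moved. The work goes in short steps, Python scripts to look and compute and a tool call to move; the robot and the scene stay as the last step left them, time stands still between calls to the robot, and variables do not carry over. Pictures are saved under pics/ and viewed, at most 10 in all, crops included, and the job is handed in when it is done.

Besides the shell and the picture viewer there is one more tool, called after "Emit:" in YAML: its name, and indented under it one key for each argument. jog_arm: Moves the arm, as the interface text tells. Its arguments: {"type":"object","properties":{"plan":{"type":"array","items":{"type":"array","items":{"type":"number"}}},"squeeze":{"type":"number"}},"required":["plan"]}

```bash
mkdir -p pics; cat > h.py <<'E'
from station import *
import numpy as np, cv2
def cal(n):
    c=get_calibration(n); K=np.array([[c["fx"],0,c["cx"]],[0,c["fy"],c["cy"]],[0,0,1]]); return K,np.array(c["cam_to_world"])
def ray(n,u,v):
    K,T=cal(n); d=T[:3,:3]@np.linalg.solve(K,[u,v,1]); return T[:3,3],d
def onz(n,u,v,z):
    o,d=ray(n,u,v); return o+d*(z-o[2])/d[2]
def proj(n,P):
    K,T=cal(n); p=(np.atleast_2d(P)-T[:3,3])@T[:3,:3]; q=p@K.T; return q[:,:2]/q[:,2:]
E
python3 - <<'E'
from h import *
o=get_obs(); print({k:np.round(v,3).tolist() for k,v in o.items()}, tcp_to_tips)
for n in("side","top"):
    im=camera(n); cv2.imwrite(f"pics/{n}1.png",im); K,T=cal(n); print(n,K.round(1).tolist(),T.round(3).tolist())
    for t in("caddy","stand","caddy_grip","beaker","tape_roll","timer","marker"):
        for d in outline_of(t,n)[:1]: 
            m=cv2.minAreaRect(np.argwhere(d["region"])[:,::-1].astype(np.float32)); print(n,t,round(d["conf"],2),d["bbox"],np.round(m[0]),np.round(m[1]),round(m[2],1), onz(n,*m[0],0.04).round(3))
E
```

```text
{'clock': 0.0, 'joints': [-1.361, 0.399, 0.045, 1.538, -0.019, 1.207, -0.051], 'qd': [0.002, 0.002, -0.0, -0.001, 0.0, 0.001, 0.001], 'joint_torque': [-0.001, -47.513, 1.364, -25.422, 0.012, 0.009, -0.0], 'eef_pos': [0.197, 0.619, 0.404], 'ee_rot': [-0.483, -3.104, 0.003], 'wrist_force': [0.765, -0.098, 0.045], 'wrist_torque': [0.007, 0.018, 0.002], 'grasp_force': 0.0, 'finger_gap': 0.085} 0.1734
side [[459.3, 0.0, 317.6], [0.0, 459.3, 196.3], [0.0, 0.0, 1.0]] [[-0.179, -0.585, 0.791, -0.863], [-0.984, 0.093, -0.153, 0.279], [0.016, -0.806, -0.592, 1.161], [0.0, 0.0, 0.0, 1.0]]
side caddy 0.88 [380.5, 193.8, 414.5, 227.9] [395. 213.] [30. 31.] 68.7 [ 0.48  -0.293  0.04 ]
side stand 0.83 [259.0, 185.9, 306.2, 217.5] [282. 202.] [31. 41.] 86.5 [0.622 0.138 0.04 ]
side caddy_grip 0.65 [379.5, 197.0, 411.9, 227.7] [395. 212.] [30. 31.] 71.6 [ 0.481 -0.295  0.04 ]
side beaker 0.84 [224.5, 222.6, 244.5, 250.4] [236. 237.] [28. 19.] 86.2 [0.433 0.329 0.04 ]
side tape_roll 0.75 [188.5, 212.2, 217.1, 233.9] [204. 220.] [20. 24.] 90.0 [0.552 0.446 0.04 ]
side timer 0.78 [422.3, 194.9, 439.7, 2
[... 191 characters left out ...]
.122, -0.993, 1.846], [0.0, 0.0, 0.0, 1.0]]
top caddy 0.78 [382.1, 208.5, 416.4, 240.4] [397. 223.] [28. 30.] 75.1 [ 0.49  -0.297  0.04 ]
top stand 0.72 [248.5, 162.8, 300.3, 206.0] [273. 185.] [48. 36.] 4.6 [0.633 0.134 0.04 ]
top caddy_grip 0.91 [382.9, 206.9, 416.2, 237.6] [397. 222.] [28. 31.] 76.0 [ 0.491 -0.296  0.04 ]
top beaker 0.93 [203.9, 235.9, 229.9, 257.1] [217. 245.] [18. 22.] 90.0 [0.43  0.331 0.04 ]
top tape_roll 0.48 [174.9, 188.9, 202.0, 212.6] [186. 200.] [25. 26.] 3.8 [0.589 0.439 0.04 ]
top timer 0.8 [437.9, 198.4, 453.4, 218.7] [446. 208.] [17. 18.] 90.0 [ 0.534 -0.469  0.04 ]
top marker 0.42 [335.1, 139.9, 374.4, 151.3] [353. 143.] [36.  5.] 19.7 [ 0.777 -0.153  0.04 ]
```

View pics/side1.png

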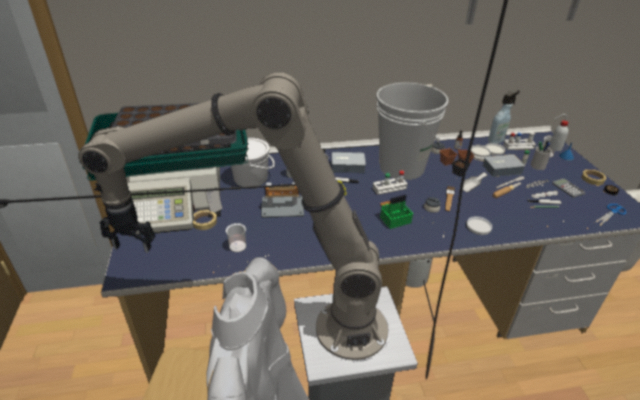

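View pics/top1.png

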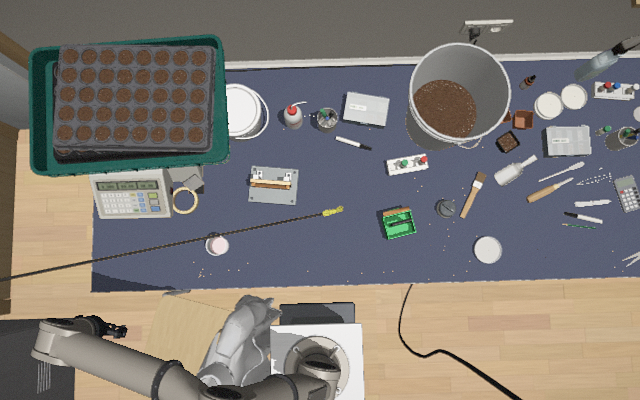

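```bash
python3 - <<'E'
from h import *
from scipy.spatial.transform import Rotation as R
def tri(a,b):
    o1,d1=ray("top",*a);o2,d2=ray("side",*b)
    s=np.linalg.lstsq(np.c_[d1,-d2],o2-o1,rcond=None)[0]
    return ((o1+s[0]*d1+o2+s[1]*d2)/2).round(3), np.linalg.norm(o1+s[0]*d1-o2-s[1]*d2).round(3)
print("rod tip",tri((341,210),(345,183)))
# rod line plane intersection: top pts (100,258),(320,214); side plane
K,T=cal("side")
o1,d1=ray("side",0,203);_,d2=ray("side",300,186);n=np.cross(d1,d2)
for u,v in((20,276),(150,249),(250,229),(320,214)):
    o,d=ray("top",u,v); s=n@(o1-o)/(n@d); print((o+s*d).round(3))
print(R.from_rotvec(get_obs()["ee_rot"]).as_matrix().round(3))
print("grip tri",tri((397,215),(394,203)))
a=cv2.imread("pics/top1.png")[150:250,230:430];b=cv2.imread("pics/side1.png")[170:240,250:430]
cv2.imwrite("pics/c1.png",np.vstack([cv2.resize(a,(600,300),interpolation=2),cv2.resize(b,(600,233),interpolation=2)]))
E
```

```text
rod tip (array([ 0.527, -0.096,  0.171]), np.float64(0.001))
[0.346 0.84  0.335]
[0.415 0.488 0.272]
[0.47  0.192 0.221]
[ 0.515 -0.028  0.18 ]
[[-0.953  0.304  0.   ]
 [ 0.304  0.953  0.   ]
 [ 0.     0.    -1.   ]]
grip tri (array([ 0.514, -0.296,  0.061]), np.float64(0.005))
```

View pics/c1.png

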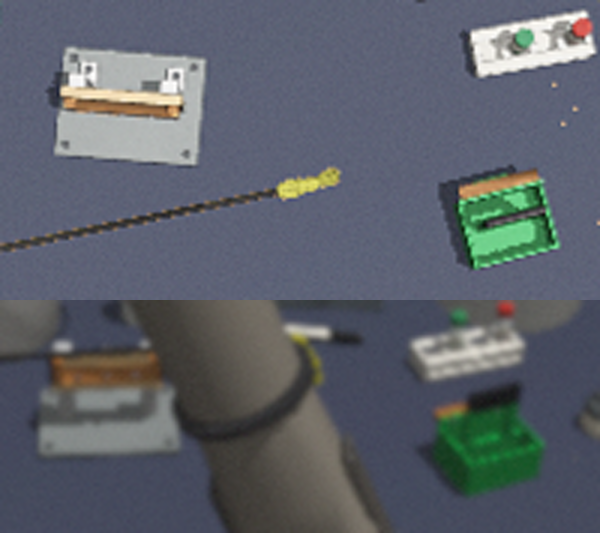

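Emit:
jog_arm:
  plan:
    - [0,0,-2,-1,0]
    - [0,0,-4,-2,0]
    - [-1,-1,-6,-3,0]
    - [-2.2,-2,-6.2,-4,0]
    - [-3.4,-3,-6.2,-5,0]
    - [-4.6,-4.1,-6.2,-5.1,0]
    - [-5.8,-5.2,-6.2,-5.1,0]
    - [-7,-6.3,-6.2,-5.1,0]
    - [-8.2,-7.4,-6.2,-5.1,0]
    - [-9.4,-8.5,-6.2,-5.1,0]
    - [-10.6,-9.6,-6.2,-5.1,0]
    - [-11.8,-10.8,-6.2,-5.1,0]
    - [-12.6,-12.2,-6.2,-5.1,0]
    - [-13.3,-13.6,-6.2,-5.1,0]
    - [-14,-15,-6.2,-5.1,0]
    - [-14.7,-16.4,-6.2,-5.1,0]
    - [-15.4,-17.8,-6.2,-5.1,0]
    - [-16.1,-19.2,-6.2,-5.1,0]
    - [-16.8,-20.6,-6.2,-5.1,0]
    - [-17.5,-22,-6.2,-5.1,0]

```text
clock: 2.47
eef_pos: [0.4468, -0.04, 0.5601]
ee_rot: [-0.353, 3.12, 0.001]
wrist_force: [1.8, 1.2, -0.2]
finger_gap: 0.0856
grasp_force: 0.0
```

Emit:
jog_arm:
  plan:
    - [0.1,-1.3,0,0,0]
    - [0.2,-2.8,0,0,0]
    - [0.3,-4.3,0.8,0,0]
    - [0.4,-5.8,1.8,0,0]
    - [0.5,-7.3,2.8,0,0]
    - [0.6,-8.8,3.8,0,0]
    - [0.7,-10,4.8,0,0]
    - [0.7,-10.5,5.6,0,0]
    - [0.7,-10.5,5.6,0,0]
    - [0.7,-10.5,5.6,0,0]

```text
clock: 3.3
eef_pos: [0.4883, -0.2981, 0.4182]
ee_rot: [0.349, -3.119, -0.002]
wrist_force: [-0.1, 0.3, 1.1]
finger_gap: 0.0858
grasp_force: 0.0
```

```bash
python3 - <<'E'
from h import *
o=get_obs(); print(o["eef_pos"],o["clock"])
im=camera("wrist"); cv2.imwrite("pics/w1.png",im); K,T=cal("wrist"); print(K.round(1).tolist(),T.round(3).tolist())
for t in("caddy","caddy_grip","caddy_tip"):
    for d in outline_of(t,"wrist")[:1]: print(t,round(d["conf"],2),d["bbox"])
E
```

```text
[ 0.48828672 -0.2980912   0.41824922] 3.3
[[359.2, 0.0, 323.3], [0.0, 359.2, 199.6], [0.0, 0.0, 1.0]] [[-0.223, 0.941, 0.254, 0.425], [0.975, 0.215, 0.058, -0.312], [0.0, 0.261, -0.965, 0.389], [0.0, 0.0, 0.0, 1.0]]
caddy 0.82 [269.8, 124.5, 376.8, 230.8]
caddy_grip 0.73 [271.8, 126.0, 378.7, 229.2]
caddy_tip 0.91 [273.4, 121.5, 374.8, 229.7]
```

View pics/w1.png

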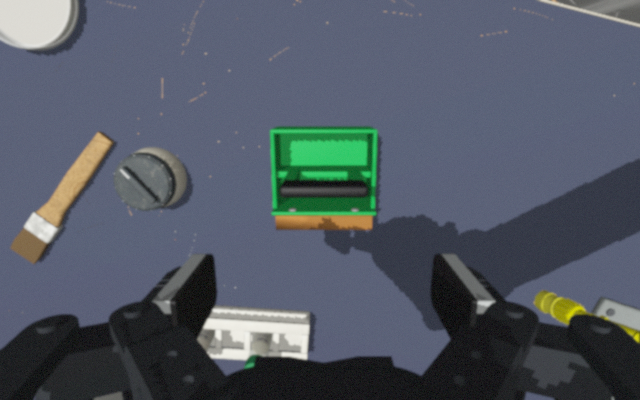

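```bash
python3 - <<'E'
from h import *
im=cv2.imread("pics/w1.png")[110:240,255:395]; cv2.imwrite("pics/c2.png",cv2.resize(im,None,fx=4.6,fy=4.6,interpolation=2))
print("handle",onz("wrist",282,188,.112),onz("wrist",366,188,.112))
c=[(271,128,.05),(377,128,.05),(274,213,.062),(376,213,.062)]
for u,v,z in c: print(onz("wrist",u,v,z).round(4))
# fit pose by corners
from scipy.optimize import least_squares
M=np.array([(-.04,.05*-1,.05),(-.04,.05,.05),(.04,-.05,.062),(.04,.05,.062)])
uv=np.array([x[:2] for x in c])
def w(p,M):
    cs,s=np.cos(p[2]),np.sin(p[2]); return np.c_[p[0]+cs*M[:,0]-s*M[:,1],p[1]+s*M[:,0]+cs*M[:,1],M[:,2]]
r=least_squares(lambda p:(proj("wrist",w(p,M))-uv).ravel(),[.49,-.297,.22]); print(r.x,r.fun)
print("grip",w(r.x,np.array([[.004,-.035,.115],[.004,.035,.115],[.004,0,.101]])),proj("wrist",w(r.x,np.array([[.004,-.035,.115],[.004,.035,.115],[.004,0,.101]]))))
E
```

```text
handle [ 0.49794741 -0.32894707  0.112     ] [ 0.48283936 -0.26373252  0.112     ]
[ 0.46  -0.354  0.05 ]
[ 0.4377 -0.2578  0.05  ]
[ 0.5368 -0.3347  0.062 ]
[ 0.5148 -0.2395  0.062 ]
[ 0.48739637 -0.2965076   0.232489  ] [-0.35377323 -0.07879176  0.96198998 -0.622767   -1.48231565  0.69742299
  0.85493496  0.22214186]
grip [[ 0.49935276 -0.32964436  0.115     ]
 [ 0.48322474 -0.26152764  0.115     ]
 [ 0.49128875 -0.295586    0.101     ]] [[280.36084584 190.37719099]
 [369.00891901 189.96101845]
 [324.62571225 186.12986005]]
```

View pics/c2.png

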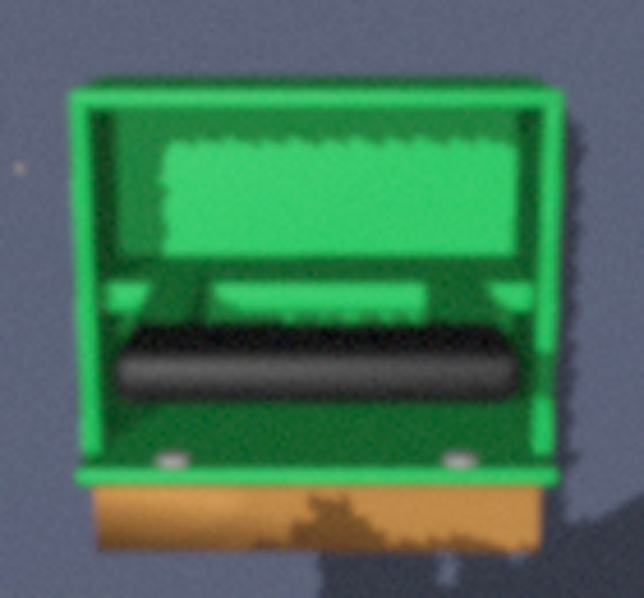

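Emit:
jog_arm:
  plan:
    - [-0.12,0.06,1.5,-0.1,0]
    - [-0.12,0.06,3,-0.1,0]
    - [-0.12,0.06,4.4,-0.1,0]
    - [-0.12,0.06,5.6,-0.1,0]
    - [-0.12,0.06,6.4,-0.1,0]
    - [-0.12,0.06,6.75,-0.1,0]
    - [-0.12,0.06,6.75,-0.1,0]
    - [-0.12,0.06,6.75,-0.1,80]
    - [-0.12,0.06,6.75,-0.1,80]
    - [-0.12,0.06,6.75,-0.1,80]
    - [-0.12,0.06,6.75,-0.1,80]
    - [-0.12,0.06,6.75,-0.1,80]
    - [-0.12,0.06,6.75,-0.1,80]
  squeeze: 40

```text
clock: 4.58
eef_pos: [0.4924, -0.296, 0.2532]
ee_rot: [-0.369, 3.116, -0.003]
wrist_force: [0.6, -0.6, 7.9]
finger_gap: 0.0695
grasp_force: 46.9
```

```bash
python3 - <<'E'
from h import *
print(get_obs()["wrist_force"])
im=camera("wrist"); cv2.imwrite("pics/w2.png",im)
E
```

```text
[ 0.58110284 -0.55516842  7.88372434]
```

View pics/w2.png

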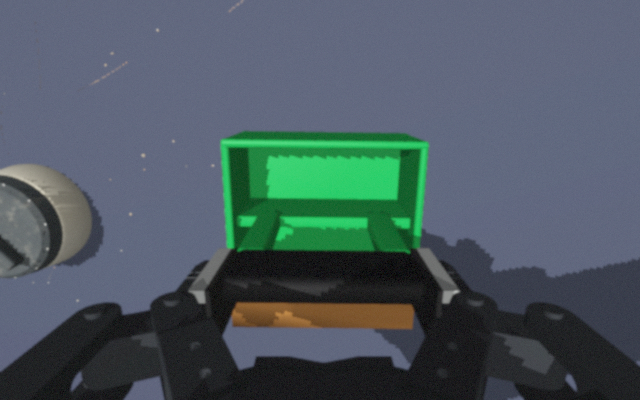

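Emit:
jog_arm:
  plan:
    - [0,0,-0.3,0,80]
    - [0,0,-0.8,0,80]
    - [0,0,-1.6,0,80]
    - [0,0,-2.6,0,80]
    - [0,0,-3.6,0,80]
    - [0,0,-4.6,0,80]
    - [0,0,-5.6,0,80]
    - [0,0,-6.6,0,80]
    - [0,0,-7.6,0,80]
    - [0,0,-8.6,0,80]
    - [0,0,-9.6,0,80]
    - [0,0,-10.4,0,80]
    - [0,0,-10.8,0,80]
    - [0,0,-10.8,0,80]
    - [0,0,-10.8,0,80]

```text
clock: 5.88
eef_pos: [0.491, -0.2952, 0.5206]
ee_rot: [0.369, -3.12, -0.001]
wrist_force: [-0.4, 0.8, -2.9]
finger_gap: 0.0693
grasp_force: 46.6
```

```bash
python3 - <<'E'
from h import *
a=camera("top");b=camera("side");cv2.imwrite("pics/top2.png",a);cv2.imwrite("pics/side2.png",b)
A=cv2.resize(a[150:220,235:315],None,fx=7,fy=7,interpolation=2);B=cv2.resize(b[175:225,245:325],None,fx=10,fy=10,interpolation=2)
A=cv2.resize(a[155:215,240:310],(420,360),interpolation=2);B=cv2.resize(b[180:220,253:313],(780,520),interpolation=2)
A=cv2.resize(a[158:212,243:305],(372,324),interpolation=2);B=cv2.resize(b[180:224,252:314],(372,264),interpolation=2)
C=np.vstack([A,B]); cv2.imwrite("pics/c3.png",C)
E
```

```text
(no output)
```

View pics/c3.png

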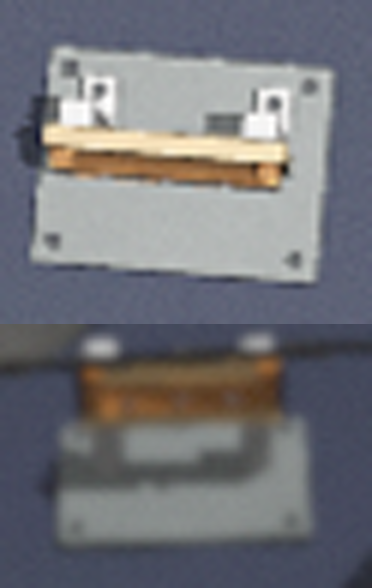

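```bash
python3 - <<'E'
from h import *
from scipy.optimize import least_squares
S=np.array([(.075,.085,.01),(.075,-.085,.01),(-.055,-.085,.01),(-.055,.085,.01)])
t=np.array([(52,45),(333,70),(317,283),(33,260)])/6+[243-.42,158-.42]
def w(p,M):
    cs,s=np.cos(p[2]),np.sin(p[2]); return np.c_[p[0]+cs*M[:,0]-s*M[:,1],p[1]+s*M[:,0]+cs*M[:,1],M[:,2]]
sd=(np.array([(62,420),(307,415),(312,540),(57,543)])-[0,324])/6+[252-.42,180-.42]
for f in (lambda p:(proj("top",w(p,S))-t).ravel(), lambda p:(proj("side",w(p,S))-sd).ravel(),lambda p:np.r_[(proj("top",w(p,S))-t).ravel(),(proj("side",w(p,S))-sd)[2:].ravel()]):
    r=least_squares(f,[.63,.13,-.08]); print(r.x.round(4),r.fun.round(2))
r=least_squares(lambda p:(proj("top",w(p,S))-t).ravel(),[.63,.13,-.08])
for dz in(-.012,0,.012):
    M=np.array([(0,.068,.125+dz),(0,-.068,.125+dz),(.012,.068,.125+dz),(0,.068,.071+dz),(-.012,.052,.1155+dz)])
    print(dz,"side",((proj("side",w(r.x,M))-[252-.42,180-.42])*6+[0,324]).round().tolist(),"top",((proj("top",w(r.x,M))-[243-.42,158-.42])*6).round().tolist())
E
```

```text
[ 0.6289  0.1364 -0.1078] [-0.02  0.08  0.4  -0.36 -0.03  0.12 -0.35  0.16]
[ 0.6261  0.1365 -0.1244] [ 0.36  0.75 -0.16  0.78 -0.05 -0.9  -0.15 -0.45]
[ 0.628   0.1366 -0.111 ] [ 0.01  0.27  0.42 -0.01 -0.12  0.46 -0.44  0.35  0.04 -1.37 -0.04 -0.57]
-0.012 side [[76.0, 364.0], [283.0, 358.0], [77.0, 354.0], [81.0, 430.0], [101.0, 386.0]] top [[46.0, 145.0], [287.0, 164.0], [48.0, 124.0], [58.0, 159.0], [74.0, 171.0]]
0 side [[75.0, 349.0], [282.0, 343.0], [76.0, 339.0], [80.0, 415.0], [100.0, 371.0]] top [[43.0, 142.0], [286.0, 161.0], [45.0, 121.0], [55.0, 156.0], [71.0, 168.0]]
0.012 side [[74.0, 334.0], [282.0, 328.0], [75.0, 324.0], [79.0, 401.0], [99.0, 356.0]] top [[40.0, 139.0], [284.0, 158.0], [42.0, 117.0], [52.0, 153.0], [69.0, 165.0]]
```

Emit:
jog_arm:
  plan:
    - [-0.1,0.3,0,0.1,80]
    - [-0.35,0.9,0,0.3,80]
    - [-0.7,1.8,0,0.5,80]
    - [-1.1,2.9,0,0.8,80]
    - [-1.6,4.1,0,1.1,80]
    - [-2.1,5.3,0,1.4,80]
    - [-2.6,6.6,0,1.7,80]
    - [-3.1,7.9,0,2,80]
    - [-3.6,9.2,0,2.3,80]
    - [-4.1,10.5,0,2.6,80]
    - [-4.6,11.8,0,2.8,80]
    - [-5.1,13,0,3,80]
    - [-5.55,14.2,0,3.15,80]
    - [-5.95,15.2,0,3.25,80]
    - [-6.25,15.9,0,3.3,80]
    - [-6.4,16.35,0,3.3,80]
    - [-6.48,16.58,0,3.3,80]
    - [-6.48,16.58,0,3.3,80]
    - [-6.48,16.58,0,3.3,80]

```text
clock: 7.57
eef_pos: [0.552, 0.1441, 0.5205]
ee_rot: [-0.175, -3.136, 0.002]
wrist_force: [-0.5, -0.4, -1.9]
finger_gap: 0.0696
grasp_force: 46.6
```

```bash
python3 - <<'E'
from h import *
from scipy.spatial.transform import Rotation as R
o=get_obs();print(R.from_rotvec(o["ee_rot"]).as_matrix().round(3).tolist(),o["wrist_force"],o["eef_pos"])
im=camera("wrist"); cv2.imwrite("pics/w3.png",im)
E
```

```text
[[-0.994, 0.111, -0.001], [0.111, 0.994, -0.001], [0.001, -0.001, -1.0]] [-0.48205856 -0.44205607 -1.86562695] [0.55204903 0.1441211  0.52053428]
```

View pics/w3.png

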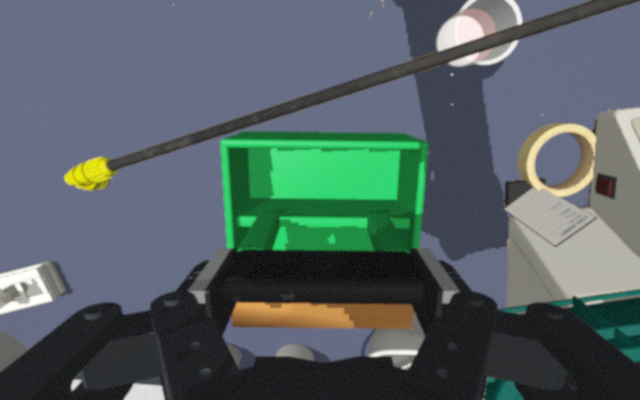

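```bash
python3 - <<'E'
from h import *
o1,d1=ray("wrist",130,162);_,d2=ray("wrist",560,20);n=np.cross(d1,d2)
for u,v in((200,239),(250,229),(280,222.5),(300,218),(318,214.5)):
    o,d=ray("top",u,v); s=n@(o1-o)/(n@d); print((o+s*d).round(4))
x=np.array([.994,-.111]);y=np.array([.111,.994]);h=np.array([.552,.1445])
print("front corners",h-.0465*x+.051*y,h-.0465*x-.051*y)
E
```

```text
[0.4439 0.3515 0.2083]
[0.4735 0.1992 0.1688]
[0.4925 0.1027 0.1601]
[0.5053 0.0375 0.1596]
[ 0.5167 -0.0213  0.1414]
front corners [0.51144   0.2003555] [0.500118  0.0989675]
```

Emit:
jog_arm:
  plan:
    - [-0.2,0,0,0,80]
    - [-0.5,0,0.3,0,80]
    - [-0.64,0,1,0,80]
    - [-0.64,0,1.9,0,80]
    - [-0.64,0,2.8,0,80]
    - [-0.64,0,3.6,0,80]
    - [-0.64,0,4.3,0,80]
    - [-0.64,0,4.7,0,80]
    - [-0.64,0,4.8,0,80]
    - [-0.64,0,4.8,0,80]

```text
clock: 8.45
eef_pos: [0.5682, 0.1434, 0.4004]
ee_rot: [-0.174, -3.136, 0.001]
wrist_force: [0.5, -0.6, -2.5]
finger_gap: 0.0695
grasp_force: 46.5
```

Emit:
jog_arm:
  plan:
    - [0,0,0.1,0,80]
    - [0,0,0.2,0,80]
    - [0,0,0.3,0,80]
    - [0,0,0.4,0,80]
    - [0,0,0.5,0,80]
    - [0,0,0.6,0,80]
    - [0,0,0.7,0,80]
    - [0,0,0.7,0,80]

```text
clock: 9.12
eef_pos: [0.5677, 0.1439, 0.3828]
ee_rot: [-0.172, -3.136, 0.0]
wrist_force: [-0.2, -0.4, -3.8]
finger_gap: 0.0693
grasp_force: 46.5
```

Emit:
jog_arm:
  plan:
    - [0,0,0.08,0,80]
    - [0,0,0.16,0,80]
    - [0,0,0.24,0,80]
    - [0,0,0.32,0,80]
    - [0,0,0.32,0,80]

```text
clock: 9.53
eef_pos: [0.5678, 0.1439, 0.375]
ee_rot: [-0.172, -3.136, 0.0]
wrist_force: [0.1, 0.6, -1.9]
finger_gap: 0.0691
grasp_force: 46.5
```

Emit:
jog_arm:
  plan:
    - [0,0,0.08,0,80]
    - [0,0,0.16,0,80]
    - [0,0,0.16,0,80]

```text
clock: 9.78
eef_pos: [0.5678, 0.1439, 0.371]
ee_rot: [-0.172, -3.136, 0.0]
wrist_force: [0.6, 0.1, -2.9]
finger_gap: 0.0692
grasp_force: 46.5
```

Emit:
jog_arm:
  plan:
    - [0,0,0.08,0,80]
    - [0,0,0.16,0,80]
    - [0,0,0.16,0,80]

```text
clock: 10.03
eef_pos: [0.5678, 0.1439, 0.367]
ee_rot: [-0.172, -3.136, 0.0]
wrist_force: [0.5, 0.1, -2.3]
finger_gap: 0.0692
grasp_force: 46.5
```

Emit:
jog_arm:
  plan:
    - [0,0,0.08,0,80]
    - [0,0,0.12,0,80]
    - [0,0,0.12,0,80]

```text
clock: 10.28
eef_pos: [0.5679, 0.1439, 0.3642]
ee_rot: [-0.172, -3.136, 0.0]
wrist_force: [0.1, 0.1, -3.8]
finger_gap: 0.0695
grasp_force: 46.5
```

Emit:
jog_arm:
  plan:
    - [0,0,0.08,0,80]
    - [0,0,0.12,0,80]
    - [0,0,0.12,0,80]

```text
clock: 10.53
eef_pos: [0.5679, 0.1438, 0.3612]
ee_rot: [-0.172, -3.136, 0.0]
wrist_force: [-0.3, 0.4, -2.7]
finger_gap: 0.069
grasp_force: 46.5
```

Emit:
jog_arm:
  plan:
    - [0,0,0.08,0,80]
    - [0,0,0.12,0,80]
    - [0,0,0.12,0,80]

```text
clock: 10.78
eef_pos: [0.5679, 0.1438, 0.3582]
ee_rot: [-0.172, -3.136, 0.0]
wrist_force: [1.0, 0.2, -2.1]
finger_gap: 0.069
grasp_force: 46.5
```

Emit:
jog_arm:
  plan:
    - [0,0,0.08,0,80]
    - [0,0,0.12,0,80]
    - [0,0,0.12,0,80]

```text
clock: 11.03
eef_pos: [0.568, 0.1437, 0.3572]
ee_rot: [-0.173, -3.136, -0.002]
wrist_force: [-4.7, -0.6, 8.0]
finger_gap: 0.069
grasp_force: 47.9
```

Emit:
jog_arm:
  plan:
    - [0,0,-0.12,0,80]
    - [0,0,-0.2,0,80]
    - [0,0,-0.2,0,80]

```text
clock: 11.28
eef_pos: [0.5682, 0.1439, 0.3608]
ee_rot: [0.172, 3.136, 0.001]
wrist_force: [1.0, 0.1, -2.4]
finger_gap: 0.069
grasp_force: 46.6
```

Emit:
jog_arm:
  plan:
    - [-0.06,0,0,0,80]
    - [-0.12,0,0,0,80]
    - [-0.12,0,0,0,80]

```text
clock: 11.53
eef_pos: [0.5712, 0.1435, 0.3601]
ee_rot: [0.172, 3.137, -0.0]
wrist_force: [0.6, -0.1, -2.0]
finger_gap: 0.0689
grasp_force: 46.6
```

Emit:
jog_arm:
  plan:
    - [-0.06,0,0,0,80]
    - [-0.12,0,0,0,80]
    - [-0.12,0,0,0,80]

```text
clock: 11.78
eef_pos: [0.5743, 0.1431, 0.3604]
ee_rot: [0.173, 3.137, -0.0]
wrist_force: [-1.1, -0.6, -2.5]
finger_gap: 0.0693
grasp_force: 46.6
```

Emit:
jog_arm:
  plan:
    - [-0.06,0,0,0,80]
    - [-0.12,0,0,0,80]
    - [-0.12,0,0,0,80]

```text
clock: 12.03
eef_pos: [0.5772, 0.1428, 0.3605]
ee_rot: [0.173, 3.136, 0.0]
wrist_force: [1.1, 0.6, -2.3]
finger_gap: 0.069
grasp_force: 46.6
```

Emit:
jog_arm:
  plan:
    - [-0.06,0,0,0,80]
    - [-0.12,0,0,0,80]
    - [-0.12,0,0,0,80]

```text
clock: 12.28
eef_pos: [0.5799, 0.1426, 0.3603]
ee_rot: [-0.172, -3.136, -0.0]
wrist_force: [-0.3, 0.3, -3.0]
finger_gap: 0.0691
grasp_force: 46.7
```

Emit:
jog_arm:
  plan:
    - [-0.06,0,0,0,80]
    - [-0.12,0,0,0,80]
    - [-0.12,0,0,0,80]

```text
clock: 12.53
eef_pos: [0.5819, 0.1424, 0.36]
ee_rot: [-0.171, -3.132, -0.0]
wrist_force: [-5.5, 0.7, 0.6]
finger_gap: 0.0692
grasp_force: 46.9
```

Emit:
jog_arm:
  plan:
    - [-0.08,0,-0.06,0,80]
    - [-0.16,0,-0.1,0,80]
    - [-0.24,0,-0.14,0,80]
    - [-0.24,0,-0.14,0,80]

```text
clock: 12.87
eef_pos: [0.5889, 0.1414, 0.3637]
ee_rot: [-0.173, -3.136, 0.001]
wrist_force: [-3.8, -0.2, -4.1]
finger_gap: 0.069
grasp_force: 47.0
```

Emit:
jog_arm:
  plan:
    - [-0.1,0,-0.04,0,80]
    - [-0.2,0,-0.08,0,80]
    - [-0.3,0,-0.12,0,80]
    - [-0.4,0,-0.16,0,80]
    - [-0.4,0,-0.16,0,80]

```text
clock: 13.28
eef_pos: [0.5994, 0.1403, 0.3682]
ee_rot: [0.173, 3.136, -0.0]
wrist_force: [-3.8, -0.3, -2.7]
finger_gap: 0.069
grasp_force: 46.9
```

```bash
python3 - <<'E'
from h import *
im=camera("wrist"); cv2.imwrite("pics/w4.png",im)
from h import *
for n in ("w2","w3","w4"):
    g=cv2.imread(f"pics/{n}.png").astype(int); m=(g[...,1]>1.5*g[...,2])&(g[...,1]>1.5*g[...,0])&(g[...,1]>50)
    m[:, :200]=0;m[:,450:]=0;ys,xs=np.where(m); print(n,ys.min(),xs.min(),xs.max(),[np.where(m[:,c])[0][0:1].tolist() for c in (260,325,400)])
    o=(g[...,2]>1.5*g[...,0])&(g[...,2]>100)&(np.abs(np.arange(400)[:,None]-310)<90); ys,xs=np.where(o[:,200:450]); print(" wood rows",np.percentile(ys,[1,99]) if len(ys) else None)
E
```

```text
w2 132 221 428 [[132], [133], [134]]
 wood rows [303. 327.]
w3 132 221 428 [[132], [133], [134]]
 wood rows [302. 327.]
w4 99 213 434 [[100], [100], [100]]
 wood rows [235. 247.]
```

```bash
cat >> h.py <<'E'
from scipy.spatial.transform import Rotation as R
def tilt(fn):
    o=get_obs(); Rt=R.from_rotvec(o["ee_rot"]).as_matrix(); p=np.array(o["eef_pos"])
    g=cv2.imread(fn).astype(int); m=(g[...,1]>1.5*g[...,2])&(g[...,1]>1.5*g[...,0])&(g[...,1]>50)
    row=np.where(m[:,325])[0][0]
    th=np.radians(np.arange(-10,40,.5)); x=-.044*np.cos(th)-.051*np.sin(th); z=-.051*np.cos(th)+.044*np.sin(th)
    # caddy fwd x = -tool x, up = -tool z
    P=np.c_[-x,0*x,.152-z]@Rt.T+p
    v=proj("wrist",P)[:,1]; return row, np.degrees(np.interp(-row,-v,th)) , v[[20,60]]
E
python3 - <<'E'
from h import *
print(tilt("pics/w4.png"),tilt("pics/w3.png"))
E
```

```text
(np.int64(100), np.float64(39.5), array([149.36674667, 119.5326208 ])) (np.int64(133), np.float64(10.35347184086883), array([149.36674667, 119.5326208 ]))
```

```bash
python3 - <<'E'
from h import *
from scipy.optimize import least_squares
o=get_obs(); Rt=R.from_rotvec(o["ee_rot"]).as_matrix(); p=np.array(o["eef_pos"])
C=np.array([(-.044,-.05,-.051),(-.044,.05,-.051)]) # rel handle: front top
def P(q,M):
    th=q[2];x=M[:,0]*np.cos(th)+M[:,2]*np.sin(th);z=M[:,2]*np.cos(th)-M[:,0]*np.sin(th)
    return np.c_[-(q[0]+x),M[:,1]+q[3],.152-(z+q[1])]@Rt.T+p
S=np.array([(.05,-.046,-.039),(.05,.046,-.039)]) # strip top back edge (z=62)
# w3 level
M=np.vstack([C,S]); uv=np.array([(221.5,133),(428,133),(233,327),(413,327)])
r=least_squares(lambda q:(proj("wrist",P(q,M))-uv).ravel(),[0,0,0,0]);print("w3",r.x[:2]*1e3,np.degrees(r.x[2]),r.fun.round(1)); q0=r.x
print(proj("wrist",P([0,0,0,0],M)).round(0).tolist())
uv2=np.array([(213.5,100),(434,100)])
for fix in (0,1):
  f=lambda q:(proj("wrist",P([q0[0]*fix,q0[1]*fix,q[0],q0[3]],C))-uv2).ravel()
  r=least_squares(f,[.2]);print("w4",np.degrees(r.x-fix*q0[2]),r.fun.round(1))
r=least_squares(lambda q:(proj("wrist",P([q[1],q[2],q[0],q0[3]],C))-uv2).ravel()*1,[.2,q0[0],q0[1]]);print("w4 free",np.degrees(r.x[0]),r.x[1:]*1e3,r.fun.round(1))
E
```

```text
w3 [-10.61630927   0.13797989] -4.018123651076514 [-1.4  1.2 -0.4  1.2 -1.2 -1.3  2.9 -1.3]
[[220.0, 149.0], [428.0, 149.0], [235.0, 335.0], [413.0, 335.0]]
w4 [25.69222843] [-14.   12.7  14.4  12.6]
w4 [17.84760601] [-5.5  2.9  5.9  2.9]
w4 free -4.433494941631732 [-26.86039321   6.7319249 ] [ 0.2  0.   0.2 -0. ]
```

View pics/w4.png

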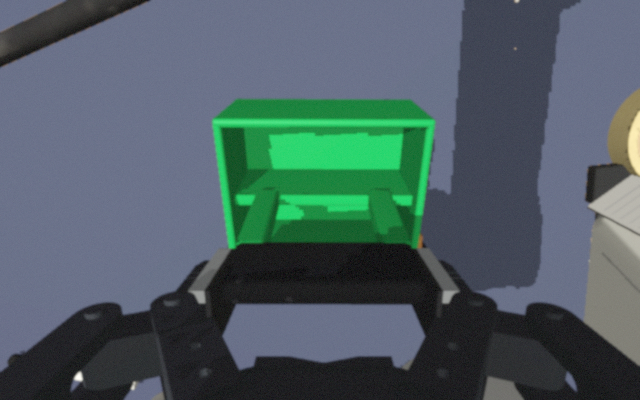

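```bash
python3 - <<'E'
from h import *
from scipy.optimize import least_squares
o=get_obs(); Rt=R.from_rotvec(o["ee_rot"]).as_matrix(); p=np.array(o["eef_pos"])
M=np.array([(-.044,-.05,-.051),(-.044,.05,-.051),(-.044,-.05,-.101),(-.044,.05,-.101),(.05,-.046,-.039),(.05,.046,-.039)])
def P(q,M):
    th=q[2];x=M[:,0]*np.cos(th)+M[:,2]*np.sin(th);z=M[:,2]*np.cos(th)-M[:,0]*np.sin(th)
    return np.c_[-(q[0]+x),M[:,1]+q[3],.152-(z+q[1])]@Rt.T+p
a=np.array([(221.5,142),(428,142),(237,133),(412,134),(233,327),(413,327)])
r=least_squares(lambda q:(proj("wrist",P(q,M))-a).ravel(),[0,0,0,0]);print("w3",r.x[:2]*1e3,np.degrees(r.x[2]),r.fun.round(1)); q0=r.x
b=np.array([(214,121),(434,121),(238,100),(412,100)])
r=least_squares(lambda q:(proj("wrist",P([q0[0],q0[1],q[0],q0[3]],M[:4]))-b).ravel(),[.2]);print("w4",np.degrees(r.x),r.fun.round(1))
r=least_squares(lambda q:(proj("wrist",P([q[1],q[2],q[0],q0[3]],M[:4]))-b).ravel(),[.2,0,0]);print("w4 free",np.degrees(r.x[0]),r.x[1:]*1e3,r.fun.round(1))
E
```

```text
w3 [-2.9742665  -0.16465282] 0.6984153231119404 [-2.4 -0.1  1.2 -0.1  5.  -0.8 -6.  -1.8  1.8  1.2  0.4  1.2]
w4 [12.1184986] [-2.7  2.6  3.1  2.5 -2.2 -0.2  0.3 -0.3]
w4 free 10.986717207490466 [-4.66615407 -3.23960295] [-0.1  0.1  0.5  0.  -0.5 -0.  -1.5 -0.1]
```

Emit:
jog_arm:
  plan:
    - [-0.1,0,-0.04,0,80]
    - [-0.2,0,-0.08,0,80]
    - [-0.3,0,-0.12,0,80]
    - [-0.4,0,-0.15,0,80]
    - [-0.5,0,-0.18,0,80]
    - [-0.6,0,-0.2,0,80]
    - [-0.7,0,-0.22,0,80]
    - [-0.8,0,-0.24,0,80]
    - [-0.9,0,-0.25,0,80]
    - [-0.96,0,-0.26,0,80]
    - [-0.96,0,-0.26,0,80]

```text
clock: 14.25
eef_pos: [0.623, 0.1378, 0.3746]
ee_rot: [0.173, 3.136, 0.0]
wrist_force: [-4.5, 0.4, -2.1]
finger_gap: 0.0689
grasp_force: 46.1
```

```bash
python3 - <<'E'
from h import *
im=camera("wrist"); cv2.imwrite("pics/w5.png",im)
g=im.astype(int); m=(g[...,1]>1.5*g[...,2])&(g[...,1]>1.5*g[...,0])&(g[...,1]>50); ys=np.where(m[:,325])[0]; print(ys[0], [int(x) for x in g[ys[0]:ys[0]+60:3,325,1]])
o=get_obs(); Rt=R.from_rotvec(o["ee_rot"]).as_matrix(); p=np.array(o["eef_pos"])
for t in (12,18,20,22,24,26):
    th=np.radians(t); M=np.array([(-.044,0,-.051),(-.044,0,-.101)])
    x=M[:,0]*np.cos(th)+M[:,2]*np.sin(th);z=M[:,2]*np.cos(th)-M[:,0]*np.sin(th)
    print(t,proj("wrist",np.c_[-(x-.003),0*x,.152-z]@Rt.T+p)[:,1].round(1))
E
```

```text
62 [164, 156, 157, 154, 156, 157, 156, 156, 158, 160, 158, 165, 208, 208, 172, 137, 137, 137, 138, 157]
12 [123.6 100. ]
18 [114.9  82.6]
20 [112.1  76.7]
22 [109.5  70.8]
24 [106.9  64.9]
26 [104.5  59. ]
```

Emit:
jog_arm:
  plan:
    - [0.05,0,-0.08,0,80]
    - [0.15,0,-0.12,0,80]
    - [0.3,0,-0.12,0,80]
    - [0.45,0,-0.12,0,80]
    - [0.6,0,-0.12,0,80]
    - [0.69,0,-0.12,0,80]
    - [0.69,0,0.05,0,80]
    - [0.69,0,0.3,0,80]
    - [0.69,0,0.5,0,80]
    - [0.69,0,0.5,0,80]

```text
clock: 15.13
eef_pos: [0.605, 0.1397, 0.3602]
ee_rot: [-0.172, -3.134, 0.002]
wrist_force: [0.5, 0.1, -2.4]
finger_gap: 0.0691
grasp_force: 46.2
```

Emit:
jog_arm:
  plan:
    - [0,0,0.15,0,80]
    - [0,0,0.3,0,80]
    - [0,0,0.45,0,80]
    - [0,0,0.45,0,80]

```text
clock: 15.47
eef_pos: [0.6052, 0.1397, 0.3497]
ee_rot: [-0.172, -3.135, 0.001]
wrist_force: [-0.9, 0.6, -3.0]
finger_gap: 0.0689
grasp_force: 46.2
```

Emit:
jog_arm:
  plan:
    - [0,0,0.15,0,80]
    - [0,0,0.3,0,80]
    - [0,0,0.4,0,80]
    - [0,0,0.4,0,80]

```text
clock: 15.8
eef_pos: [0.6052, 0.1397, 0.3399]
ee_rot: [-0.172, -3.136, 0.001]
wrist_force: [-0.1, 0.0, -2.3]
finger_gap: 0.069
grasp_force: 46.3
```

Emit:
jog_arm:
  plan:
    - [0,0,0.08,0,80]
    - [0,0,0.16,0,80]
    - [0,0,0.24,0,80]
    - [0,0,0.24,0,80]

```text
clock: 16.13
eef_pos: [0.6053, 0.1397, 0.3343]
ee_rot: [-0.172, -3.136, 0.0]
wrist_force: [0.9, 0.2, -3.2]
finger_gap: 0.069
grasp_force: 46.3
```

Emit:
jog_arm:
  plan:
    - [0,0,0.06,0,80]
    - [0,0,0.12,0,80]
    - [0,0,0.12,0,80]

```text
clock: 16.38
eef_pos: [0.6054, 0.1397, 0.3314]
ee_rot: [-0.172, -3.136, 0.0]
wrist_force: [-0.3, -0.2, -2.7]
finger_gap: 0.0691
grasp_force: 46.3
```

Emit:
jog_arm:
  plan:
    - [0,0,0.06,0,80]
    - [0,0,0.12,0,80]
    - [0,0,0.12,0,80]

```text
clock: 16.63
eef_pos: [0.6054, 0.1397, 0.3284]
ee_rot: [-0.172, -3.136, 0.0]
wrist_force: [0.1, 0.5, -3.3]
finger_gap: 0.0691
grasp_force: 46.3
```

Emit:
jog_arm:
  plan:
    - [0,0,0.06,0,80]
    - [0,0,0.12,0,80]
    - [0,0,0.12,0,80]

```text
clock: 16.88
eef_pos: [0.6054, 0.1397, 0.3254]
ee_rot: [-0.172, -3.136, 0.0]
wrist_force: [-0.4, 0.7, -3.0]
finger_gap: 0.069
grasp_force: 46.3
```

Emit:
jog_arm:
  plan:
    - [0,0,0.05,0,80]
    - [0,0,0.1,0,80]
    - [0,0,0.1,0,80]

```text
clock: 17.13
eef_pos: [0.6054, 0.1397, 0.3229]
ee_rot: [-0.172, -3.136, 0.0]
wrist_force: [0.0, 1.0, -3.8]
finger_gap: 0.069
grasp_force: 46.3
```

Emit:
jog_arm:
  plan:
    - [0,0,0.04,0,80]
    - [0,0,0.08,0,80]
    - [0,0,0.08,0,80]

```text
clock: 17.38
eef_pos: [0.6054, 0.1398, 0.321]
ee_rot: [-0.172, -3.137, 0.0]
wrist_force: [-0.6, -0.1, -3.2]
finger_gap: 0.0694
grasp_force: 46.3
```

Emit:
jog_arm:
  plan:
    - [0,0,0.04,0,80]
    - [0,0,0.08,0,80]
    - [0,0,0.08,0,80]

```text
clock: 17.63
eef_pos: [0.6054, 0.1397, 0.319]
ee_rot: [-0.172, -3.137, 0.0]
wrist_force: [-1.0, -0.4, -2.8]
finger_gap: 0.0689
grasp_force: 46.3
```

Emit:
jog_arm:
  plan:
    - [0,0,0.04,0,80]
    - [0,0,0.08,0,80]
    - [0,0,0.08,0,80]

```text
clock: 17.88
eef_pos: [0.6058, 0.1396, 0.3178]
ee_rot: [0.172, 3.136, 0.001]
wrist_force: [-0.2, 0.2, 1.2]
finger_gap: 0.0691
grasp_force: 46.7
```

Emit:
jog_arm:
  plan:
    - [0,0,0.04,0,80]
    - [0,0,0.08,0,80]
    - [0,0,0.08,0,80]

```text
clock: 18.13
eef_pos: [0.6058, 0.1395, 0.3175]
ee_rot: [0.172, 3.136, 0.002]
wrist_force: [-5.1, -1.1, 11.3]
finger_gap: 0.0692
grasp_force: 47.7
```

Emit:
jog_arm:
  plan:
    - [0,0,-0.06,0,80]
    - [0.06,0,-0.02,0,80]
    - [0.12,0,0.02,0,80]
    - [0.18,0,0.06,0,80]
    - [0.18,0,0.06,0,80]
  squeeze: 25

```text
clock: 18.55
eef_pos: [0.6026, 0.1398, 0.3162]
ee_rot: [0.172, 3.13, 0.002]
wrist_force: [-0.6, -0.1, 10.1]
finger_gap: 0.0691
grasp_force: 47.7
```

Emit:
jog_arm:
  plan:
    - [0.05,0,-0.04,0,75]
    - [0.1,0,-0.06,0,70]
    - [0.1,0,-0.06,0,70]
  squeeze: 22

```text
clock: 18.8
eef_pos: [0.5994, 0.1404, 0.3158]
ee_rot: [0.172, 3.133, 0.001]
wrist_force: [4.3, -1.7, 1.6]
finger_gap: 0.0695
grasp_force: 47.3
```

```bash
python3 - <<'E'
from h import *
im=camera("wrist"); cv2.imwrite("pics/w6.png",im)
g=im.astype(int); m=(g[...,1]>1.5*g[...,2])&(g[...,1]>1.5*g[...,0])&(g[...,1]>50); ys=np.where(m[:,325])[0]; print(ys[0], [int(x) for x in g[ys[0]:ys[0]+60:3,325,1]])
o=get_obs();print(o["wrist_force"],o["wrist_torque"],o["grasp_force"],o["eef_pos"])
E
```

```text
81 [138, 142, 142, 140, 138, 142, 139, 141, 143, 202, 213, 182, 139, 137, 141, 204, 207, 206, 207, 207]
[ 4.47482705 -0.69667388  1.90896014] [-0.14238785 -1.48830017  0.00865289] 47.29024043306708 [0.59942582 0.1403798  0.31584017]
```

Emit:
jog_arm:
  plan:
    - [0.06,0,0.05,0,70]
    - [0.12,0,0.11,0,70]
    - [0.12,0,0.11,0,70]

```text
clock: 19.1
eef_pos: [0.5954, 0.1409, 0.3126]
ee_rot: [-0.172, -3.137, -0.001]
wrist_force: [1.3, 0.4, 4.4]
finger_gap: 0.0691
grasp_force: 48.2
```

Emit:
jog_arm:
  plan:
    - [0.06,0,0.06,0,70]
    - [0.12,0,0.12,0,70]
    - [0.12,0,0.12,0,70]

```text
clock: 19.35
eef_pos: [0.5924, 0.1413, 0.3096]
ee_rot: [-0.172, -3.137, -0.001]
wrist_force: [3.1, 0.1, 4.9]
finger_gap: 0.0692
grasp_force: 48.5
```

Emit:
jog_arm:
  plan:
    - [0.06,0,0.06,0,70]
    - [0.11,0,0.13,0,70]
    - [0.11,0,0.13,0,70]

```text
clock: 19.6
eef_pos: [0.5896, 0.1416, 0.3062]
ee_rot: [-0.172, -3.136, -0.0]
wrist_force: [2.4, -1.5, 4.9]
finger_gap: 0.0694
grasp_force: 48.6
```

Emit:
jog_arm:
  plan:
    - [0.05,0,0.06,0,70]
    - [0.09,0,0.12,0,70]
    - [0.09,0,0.12,0,70]

```text
clock: 19.85
eef_pos: [0.5876, 0.1418, 0.3032]
ee_rot: [-0.172, -3.137, -0.0]
wrist_force: [2.4, -0.4, 4.8]
finger_gap: 0.0692
grasp_force: 48.7
```

Emit:
jog_arm:
  plan:
    - [0.04,0,0.06,0,70]
    - [0.07,0,0.1,0,70]
    - [0.07,0,0.1,0,70]

```text
clock: 20.1
eef_pos: [0.5858, 0.142, 0.3006]
ee_rot: [-0.172, -3.137, -0.0]
wrist_force: [2.5, -0.2, 4.1]
finger_gap: 0.0689
grasp_force: 48.5
```

```bash
python3 - <<'E'
from h import *
im=camera("wrist"); cv2.imwrite("pics/w7.png",im)
for n in("w3","w7"):
    g=cv2.imread(f"pics/{n}.png").astype(int); m=(g[...,1]>1.5*g[...,2])&(g[...,1]>1.5*g[...,0])&(g[...,1]>50); ys=np.where(m[:,325])[0]; print(ys[0], [int(x) for x in g[ys[0]:ys[0]+60:3,325,1]])
print(get_obs()["wrist_force"])
E
```

```text
133 [101, 101, 118, 212, 214, 156, 173, 220, 220, 220, 219, 218, 219, 217, 217, 217, 217, 217, 216, 216]
133 [101, 100, 143, 218, 203, 174, 219, 221, 219, 219, 219, 218, 218, 219, 217, 217, 216, 216, 214, 216]
[ 2.27969331 -0.2498022   3.72686314]
```

Emit:
jog_arm:
  plan:
    - [0.02,0,0.04,0,70]
    - [0.02,0,0.06,0,70]
    - [0.02,0,0.06,0,70]

```text
clock: 20.4
eef_pos: [0.5857, 0.1419, 0.3004]
ee_rot: [0.172, 3.136, 0.001]
wrist_force: [0.7, -0.9, 9.5]
finger_gap: 0.069
grasp_force: 49.1
```

Emit:
jog_arm:
  plan:
    - [0,0,0.025,0,70]
    - [0,0,0.025,0,70]

```text
clock: 20.57
eef_pos: [0.5857, 0.1418, 0.3003]
ee_rot: [0.172, 3.136, 0.002]
wrist_force: [-1.0, -0.0, 13.6]
finger_gap: 0.0693
grasp_force: 49.5
```

Emit:
jog_arm:
  plan:
    - [0,0,-0.01,0,70]
    - [0,0,-0.01,0,70]
    - [0,0,-0.01,0,70]
    - [0,0,-0.01,0,70]

```text
clock: 20.9
eef_pos: [0.5857, 0.1418, 0.3003]
ee_rot: [0.172, 3.136, 0.001]
wrist_force: [-0.5, -0.5, 12.5]
finger_gap: 0.0691
grasp_force: 49.3
```

Emit:
jog_arm:
  plan:
    - [0,0,0,0,70]
    - [0,0,0,0,70]
    - [0,0,0,0,70]
    - [0,0,0,0,70]

```text
clock: 21.23
eef_pos: [0.5857, 0.1419, 0.3003]
ee_rot: [0.172, 3.136, 0.001]
wrist_force: [0.4, 0.4, 11.8]
finger_gap: 0.0691
grasp_force: 49.3
```

```bash
python3 - <<'E'
from h import *
im=camera("wrist"); cv2.imwrite("pics/w8.png",im)
for n in("w3","w7","w8"):
    g=cv2.imread(f"pics/{n}.png").astype(int); m=(g[...,1]>1.5*g[...,2])&(g[...,1]>1.5*g[...,0])&(g[...,1]>50); print(n,[np.where(m[:,c])[0][0] for c in (280,325,370)], g[133:150,325,1].tolist())
E
```

```text
w3 [np.int64(132), np.int64(133), np.int64(134)] [101, 103, 102, 101, 102, 103, 118, 155, 193, 212, 221, 219, 214, 201, 185, 156, 144]
w7 [np.int64(133), np.int64(133), np.int64(133)] [101, 97, 103, 100, 100, 109, 143, 181, 205, 218, 219, 214, 203, 187, 164, 174, 202]
w8 [np.int64(133), np.int64(133), np.int64(133)] [103, 100, 101, 104, 102, 108, 135, 176, 201, 215, 220, 214, 206, 190, 169, 176, 204]
```

Emit:
jog_arm:
  plan:
    - [0,0,-0.03,0,70]
    - [0,0,-0.05,0,70]
    - [0,0,-0.05,0,50]
    - [0,0,-0.05,0,30]
    - [0,0,-0.05,0,0]
    - [0,0,-0.05,0,0]
    - [0,0,-0.05,0,0]
    - [0,0,-0.05,0,0]
    - [0,0,-0.05,0,0]

```text
clock: 22.03
eef_pos: [0.585, 0.142, 0.2997]
ee_rot: [-0.172, -3.136, 0.0]
wrist_force: [-0.7, -0.9, 0.2]
finger_gap: 0.085
grasp_force: 0.0
```

Emit:
jog_arm:
  plan:
    - [0,0,-0.4,0,0]
    - [0,0,-1,0,0]
    - [0,0,-2,0,0]
    - [0,0,-3.2,0,0]
    - [0,0,-4.6,0,0]
    - [0,0,-6,0,0]
    - [0,0,-7,0,0]
    - [0,0,-7,0,0]
    - [0,0,-7,0,0]

```text
clock: 22.78
eef_pos: [0.5856, 0.1415, 0.4776]
ee_rot: [0.173, 3.133, 0.003]
wrist_force: [-0.1, 0.6, -1.0]
finger_gap: 0.0856
grasp_force: 0.0
```

```bash
python3 - <<'E'
from h import *
w=camera("wrist");t=camera("top");s=camera("side")
for n,i in(("w9",w),("t9",t),("s9",s)): cv2.imwrite(f"pics/{n}.png",i)
A=w[80:330,150:500]; B=cv2.resize(s[170:230,235:330],(570,360),interpolation=2)[:, :350]
cv2.imwrite("pics/c9.png",np.hstack([A,cv2.resize(s[170:230,235:319],(350,250),interpolation=2)]))
E
```

```text
(no output)
```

View pics/c9.png

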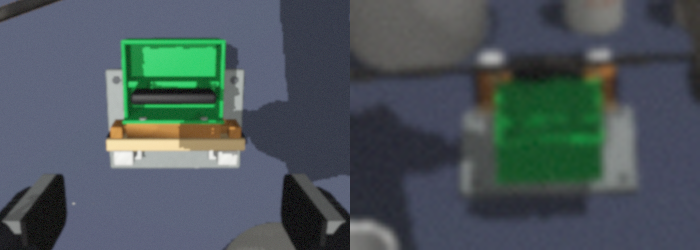

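The picture shows the caddy hanging on the stand. Its strip lies between the cheeks (crop rows 122–138) flush with the plate, level and parallel to it, and the gripper is clear.

```bash
python3 -c "
from station import *; print(finish_job())"
```

```text
the job is handed in; nothing more can be done
None
```

The green caddy now hangs level and flush on the cleat plate. I pressed it down at about 12 N for just over half a second (readings of 11.8–13.6 N), then let go and handed the job in at about 23 s; the wrist force stayed below 20 N throughout.

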